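Set a bangle's clasp stud with the locking press

ROBOT

A 6-joint arm with a two-finger parallel gripper is mounted at the origin on the work surface. World frame = base frame: x ahead of the robot, y to its left, z up, the work surface at z = 0. Lengths are in m, angles in rad, forces in N, time in s.
With the tool pointing down it reaches from about 0.35 to 0.775 m from the base axis. Payload 5.5 kg.
Tool frame: the origin (TCP) lies between the finger pads; the fingertips stand 17 mm ahead of it and the grasp point (between the pads) lies 2 mm behind it (env.finger_overhang is the distance from the TCP to the fingertips, in m); z points along the fingers, y is the line along which they close (so a half turn about z gives the same grasp; the last joint's range is limited). The gripper opens to 85 mm and grips with 20 to 120 N. Pads are 22 mm wide; open, the fingers measure 114 mm over their backs; the gripper's body (76 mm by 85 mm) begins 54 mm behind the grasp point. The pads swing forward as they close: fully open they stand 13 mm farther back than shut.
Start: joints at [1.055, 0.313, 0.046, 1.304, 0, 1.431], TCP at [0.211, 0.535, 0.248] pointing down, gripper open.
Joint ranges: [-2.76, 2.76], [-0.86, 1.69], [-1.03, 1.26], [-2.2, 2.34], [-1.47, 1.5], [-3.14, 3.14]. Speed limits (rad/s): [2.57, 2.57, 3.14, 3.14, 3.14, 3.14].

INTERFACE

Orientations are given as a unit quaternion [w, x, y, z].
In Python, from workcell import env gives the robot as it stands. The module is installed in compiled form; this text tells all that it offers.
- The arm moves only by the shell command python3 -m pendant 'ROWS' [FORCE]. ROWS is JSON, a list of rows, each a list of 5 numbers: the gripper's target within -1 to 1 (fully open at 1, half-way at 0, shut at -1), then the shift along the tool's x, y, z in m, then the turn about the tool's z in rad. A call has 1 to 8 rows; each row shifts and turns the commanded pose from where the row before left it, along the tool's axes as they then stand; what a row does not reach is not made up. A row lasts 1/8 s, in which the tool goes at most 62.5 mm and 10.7 degrees, less where a joint would pass 70% of its speed; a pose out of reach is approached as far as the arm can. A call with a gripper value outside its range is refused whole. The fingers move at their own pace and stop on an object; FORCE is the grip in N (left out, the last holds). Time passes only in rows, so rows that do not move let the fingers close. It gives the time, the measured TCP pose, the force, the opening and the grip force at its end, in the units of the state.
- env.get_state(): the state, without advancing time (a new reading comes with each control period).
- env.read_camera(name): name is "side" or "top"; returns the picture (420x560x3 uint8, red, green, blue); there is no depth.
- env.calibration(name): a dict with "K" (3x3 intrinsics, pixels), "T" (4x4, takes a point from camera to world coordinates). Camera axes: x right, y down, z forward; pixel columns grow to the right and rows downward; lengths in m; the calibration is good to about 2 mm. A picture is of the moment at which its call begins. calibration takes no time and is no camera call.
- env.hand_in(): hands the job in; it is judged then, once.
Trained networks look in the newest picture that a camera, given by its name, has taken for a name from the list of things; names that differ only in an ending like _2 or _b are one class to them, and where a whole thing is asked for, a point or a joint stands for the part that bears it (a point fixed in the world has none). Each returns a list of dicts, best first, with "score" (0 to 1); they miss things now and then, are a little off and sometimes report something else, mostly with a low value. They report only what shows in the picture. A call takes as long as a camera call.
- env.recognise(camera, label): "centre" ([column, row] in pixels, amid what is visible of it).
The state is a dict: "clock": time; "joint_pos": joint angles; "qvel": joint speeds; "tau": joint torques, N m; "tcp_pos": TCP position; "orientation": TCP orientation; "wrist_force": force on the tool from outside, world axes, zero at the start; "ft_torque": the same for the moment, N m; "finger_gap": finger opening in m; "grip_force": force on a finger pad.
Only numpy, scipy, OpenCV 4.12 (cv2) and the standard library are available. Lean on these libraries where they do the work, as an engineer would, in place of code of your own. Each camera call takes 0.05 s, during which the arm holds its last target. There are 200 camera calls.

TASK

Squeeze the brass lever towards the fixed black-sleeved handle until the press snaps over centre and stays locked with your hand off it, so that its aluminium slide drives the red-headed clasp stud fully home in the gilt bangle. Then pull the red release lever towards the handle end so that the press springs open by itself, and let the release go. Be gentle: never press on the lever, the handle or the frame with more than about 28 N in all, and leave the other bangles, the mirror and the bowl alone.

Things in the scene. Friction and masses are not known exactly. Their poses are not given: they have to be found in the camera images.
- press: Clasp press fixed on the shelf: base 242 x 100 x 12 mm, gilt bangle in a wooden nest at its +x end, two handle bars at its -x end, 55 mm up. Origin on the shelf under the lever's pivot; +x from handles to bangle, +y from fixed handle to brass lever. Nothing lies under the bars' outer 60 mm; a thin post (66 mm tall), 42 mm towards +x from the grips, stops the open lever. Tallest part 98 mm.
- fixed_grip (a point): Middle of the fixed handle's grip (black sleeve): a level bar 9 mm wide across the press's y, 17 mm high (46 to 64 mm above the shelf), along the press's x; it runs on 35 mm farther (-x) to its end. Axes as the press.
- lever: Origin at shelf level on its vertical pivot, as the press's; brass bar along its own -x. Turns level, 0.35 to 0.59 rad from open to locked. Push at the grip: at most about 16 N, part-way, then less, none at dead centre, 24 to 43 mm of grip travel from open (set by a hidden adjusting screw). Then it snaps 2 mm on to a rigid stop and stays. Let go earlier, it springs open.
- lever_grip (a point): Middle of the lever's grip, 75 mm from the pivot: bar 8 mm wide, 16 mm high (47 to 63 mm above the shelf), 35 mm longer to its end; x axis along the bar towards the pivot. Open, its centre is 56 mm from fixed_grip and the bar slopes 0.47 rad to the fixed one (70 mm over both, for 22 mm wide pads); locked, 11 to 31 mm.
- stud (a joint): How far the clasp stud is pushed in, in m: 0 to 0.0004 at the start, 0.0025 to 0.0038 when the press has driven it home. Held by friction.
- stud_head (a point): Centre of the near face of the stud's red head (11 mm across), which the aluminium slide pushes along the press's +x; 55 mm above the shelf.
- release: Red release lever; origin on its vertical pivot, 70 mm above the shelf; at rest its 9 mm wide arm runs 60 mm along its own +y to the finger peg, 66 to 74 mm above the shelf. Pulling the peg towards -x of the press turns it up to 0.7 rad; when the press is locked, 8 to 35 mm of peg travel at 1 to 5 N makes it spring open. A weak spring returns it.
- release_grip (a point): On the axis of the upright red finger peg (12 mm diameter, 64 to 98 mm above the shelf), 88 mm above the shelf. 25 mm or more is free around it.
- meena_red: Red enamelled meenakari bangle lying flat, 68 mm across, 12 mm high; origin at the centre of its underside. Bystander.
- meena_blue: Blue enamelled meenakari bangle lying flat, 68 mm across, 12 mm high; origin at the centre of its underside. Bystander.
- bone: Ivory-coloured carved bone bangle lying flat, 72 mm across, 18 mm high; origin at the centre of its underside. Bystander.
- copper_bracelet: Twisted copper bracelet lying flat, 72 mm across, 8 mm high; origin at the centre of its underside. Bystander.
- mirror: Chrome hand mirror lying flat, 216 mm long, 10 mm high; disc of 104 mm centred 50 mm along its +x, handle along its -x. Bystander.
- bowl: Small brass bowl, 84 mm across, 35 mm high; origin at the centre of its underside. Bystander.

How it is judged:
By the outcome, as a careful person would: the job done as asked, in the order asked, and still so for the second after the job is handed in, with the robot touching nothing.
It also fails if it takes over 72 s, if anything falls off the work surface, if the arm or the gripper's body presses on something with over 40 N, if the wrist force passes 120 N, or if a joint passes its speed limit or range.

## Working session

There is one attempt and no reset: what is moved stays moved. The work goes in short steps, Python scripts to look and compute and a shell command to move; the robot and the scene stay as the last step left them, time stands still between calls to the robot, and variables do not carry over. Pictures are saved under pics/ and viewed, at most 10 in all, crops included, and the job is handed in when it is done.

```bash
mkdir -p pics; cat > h.py <<'E'
import numpy as np, cv2
from workcell import env
def cam(n):
    c=env.calibration(n); return np.array(c["K"]),np.array(c["T"])
def ray(n,px):
    K,T=cam(n); d=T[:3,:3]@np.linalg.inv(K)@np.array([px[0],px[1],1.]); return T[:3,3],d/np.linalg.norm(d)
def atz(n,px,z):
    o,d=ray(n,px); return o+d*(z-o[2])/d[2]
def tri(a,b):
    (o1,d1),(o2,d2)=ray("side",a),ray("top",b)
    s=np.linalg.lstsq(np.c_[d1,-d2],o2-o1,rcond=None)[0]
    p,q=o1+s[0]*d1,o2+s[1]*d2; return (p+q)/2,np.linalg.norm(p-q)
def proj(n,p):
    K,T=cam(n); c=np.linalg.inv(T)@np.r_[p,1]; u=K@c[:3]; return u[:2]/u[2]
def snap(n,f):
    im=env.read_camera(n); cv2.imwrite("pics/"+f,im[:,:,::-1]); return im
E
python3 - <<'E'
from h import *
np.set_printoptions(precision=4,suppress=True)
for n in("side","top"):
    snap(n,n+"0.png"); print(n,cam(n)[1][:3,3])
for l in "press fixed_grip lever lever_grip stud_head release release_grip meena_red meena_blue bone copper_bracelet mirror bowl".split():
    r={n:[(np.round(d["centre"],1).tolist(),round(d["score"],2)) for d in env.recognise(n,l)[:2]] for n in("side","top")}
    print(l,r, end=" ")
    if r["side"] and r["top"]: print(*tri(r["side"][0][0],r["top"][0][0]))
    else: print()
s=env.get_state(); print(s)
E
```

```text
side [ 0.4414 -0.5716  0.6698]
top [0.4869 0.0433 1.1164]
press {'side': [([315.7, 286.5], 0.9)], 'top': [([323.1, 189.0], 0.89)]} [ 0.6435 -0.0776 -0.0167] 0.0026768196639616174
fixed_grip {'side': [([317.7, 286.5], 0.78)], 'top': [([321.1, 191.4], 0.93)]} [ 0.6436 -0.0742 -0.0219] 0.01315048960498972
lever {'side': [([251.5, 277.8], 0.67)], 'top': [([335.0, 238.0], 0.55)]} [ 0.5191 -0.0923  0.0632] 0.00095343460520138
lever_grip {'side': [([254.4, 283.7], 0.86)], 'top': [([337.9, 234.8], 0.5), ([366.2, 160.2], 0.33)]} [ 0.5245 -0.0999  0.0553] 0.004924514022375833
stud_head {'side': [], 'top': [([314.0, 212.5], 0.69)]} 
release {'side': [([271.3, 241.3], 0.55)], 'top': [([306.2, 213.2], 0.68)]} [ 0.5722 -0.0276  0.0759] 0.0070458015547694266
release_grip {'side': [([274.6, 246.2], 0.6)], 'top': [([315.8, 211.4], 0.66)]} [ 0.5742 -0.0483  0.0843] 0.008683988559170274
meena_red {'side': [([332.2, 341.1], 0.58)], 'top': [([394.3, 207.0], 0.58)]} [ 0.6021 -0.2347  0.057 ] 0.029367156776316412
meena_blue {'side': [([198.7, 264.5], 0.74)], 'top': [([268.4, 288.3], 0.5)]} [ 0.4172  0.06  
[... 378 characters left out ...]
[437.9, 175.5], 0.72)]} [ 0.7563 -0.1433 -0.4325] 0.13216475156629556
bowl {'side': [([214.7, 200.5], 0.89)], 'top': [([228.0, 255.7], 0.9), ([313.1, 212.8], 0.6)]} [0.485  0.1509 0.038 ] 0.001074268507977901
{'clock': 1.4, 'joint_pos': array([ 1.0554,  0.3132,  0.0461,  1.3036, -0.    ,  1.4312]), 'qvel': array([ 0.0002, -0.0002, -0.0008,  0.    , -0.001 , -0.0007]), 'tau': array([  0.0011, -48.0462,  29.8809,   0.0003,   0.0001,   0.    ]), 'tcp_pos': array([0.2111, 0.5349, 0.2483]), 'orientation': array([0.    , 0.1868, 0.9824, 0.    ]), 'wrist_force': array([-0.3858,  0.8614, -0.3096]), 'ft_torque': array([-0.0141, -0.0271,  0.0103]), 'grip_force': 0.0, 'finger_gap': 0.08572759379874953}
```

```bash
python3 - <<'E'
import cv2
a=cv2.imread("pics/top0.png")[120:310,210:460]; cv2.imwrite("pics/topc.png",cv2.resize(a,None,fx=3.15,fy=3.15,interpolation=cv2.INTER_CUBIC))
a=cv2.imread("pics/side0.png")[180:360,180:420]; cv2.imwrite("pics/sidec.png",cv2.resize(a,None,fx=3.3,fy=3.3,interpolation=cv2.INTER_CUBIC))
E
```

```text
(no output)
```

View pics/topc.png

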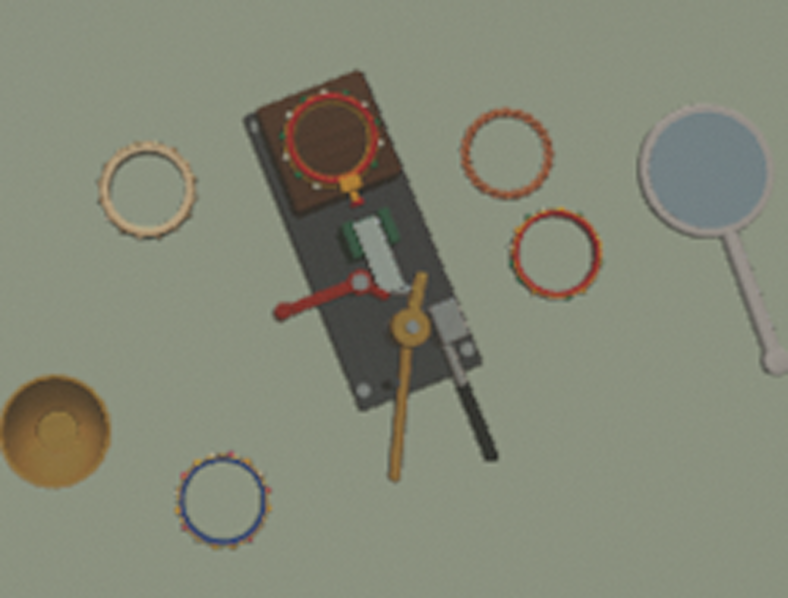

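View pics/sidec.png

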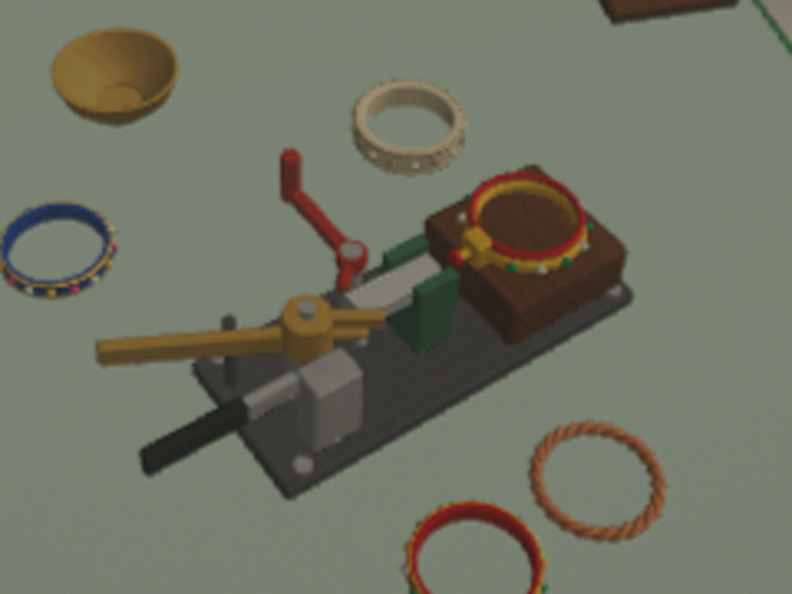

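The top crop shows the press with its pivot at about (411,325), the lever end at (395,478), the fixed handle end at (491,458) and the peg at (282,312). In the side crop the lever end is at (100,352), the sleeve end at (150,460) and the peg top at (290,155). Next I triangulate these.

```bash
cat >> h.py <<'E'
T_=lambda x,y:(210+(x+.5)/3.15-.5,120+(y+.5)/3.15-.5)
S_=lambda x,y:(180+(x+.5)/3.3-.5,180+(y+.5)/3.3-.5)
E
python3 - <<'E'
from h import *
np.set_printoptions(precision=4,suppress=True)
for n,s,t in [("leverend",(100,352),(395,478)),("pivot",(308,306),(411,326)),("fixend",(149,461),(490,459)),("sleevestart",(242,412),(463,388)),("pegtop",(290,154),(282,312)),("relpiv",(352,246),(360,282)),("stud",(457,257),(357,201))]:
    print(n,*tri(S_(*s),T_(*t)))
a,b=[atz("top",T_(*p),.012) for p in[(481,362),(402,172)]]; print("edge",a,b,np.arctan2(*(b-a)[1::-1]))
a,b=[atz("top",T_(*p),.012) for p in[(361,411),(481,362)]]; print("rear edge",a,b,np.arctan2(*(a-b)[1::-1]), np.linalg.norm(a-b))
pv=atz("top",T_(411,326),.068); le=atz("top",T_(395,478),.063); fe=atz("top",T_(490,459),.063);fs=atz("top",T_(463,388),.064);pg=atz("top",T_(282,312),.098)
print("z-assumed: pivot",pv,"lever end",le,"fix end",fe,"sleeve start",fs,"peg",pg)
print("fix ang",np.arctan2(*(fs-fe)[1::-1]),"lev ang",np.arctan2(*(pv-le)[1::-1]),np.linalg.norm((pv-le)[:2]))
E
```

```text
leverend [ 0.4458 -0.0908  0.0587] 0.001692038345815274
pivot [ 0.5529 -0.1028  0.0807] 0.0024355999859635873
fixend [ 0.4593 -0.1596  0.056 ] 0.004525307114885873
sleevestart [ 0.5096 -0.1421  0.0563] 0.003165216019324443
pegtop [ 0.5636 -0.0111  0.0996] 0.003375551157097908
relpiv [ 0.585  -0.0678  0.0804] 0.002958640137597312
stud [ 0.6456 -0.0697  0.0581] 0.001740868251567322
edge [ 0.528  -0.1639  0.012 ] [ 0.6733 -0.1093  0.012 ] 0.3597750293058887
rear edge [ 0.4932 -0.0728  0.012 ] [ 0.528  -0.1639  0.012 ] 1.9363424051723754 0.09752836901262729
z-assumed: pivot [ 0.5525 -0.1044  0.068 ] lever end [ 0.4452 -0.0902  0.063 ] fix end [ 0.4572 -0.1581  0.063 ] sleeve start [ 0.5078 -0.1406  0.064 ] peg [ 0.562 -0.011  0.098]
fix ang 0.3336032232350054 lev ang -0.13145611820419384 0.10827537686237429
```

```bash
python3 -m pendant '[[-1,0,0,0,-0.16],[-1,0,0,0,-0.16],[-1,0,0,0,-0.16],[-1,-0.017,-0.051,0,0],[-1,-0.017,-0.051,0,0],[-1,-0.017,-0.051,0,0],[-1,-0.017,-0.051,0,0],[-1,-0.017,-0.051,0,0]]' 25
```

```text
clock: 2.4
tcp_pos: [0.3226, 0.2887, 0.2485]
orientation: [0.0, -0.052, 0.999, 0.0]
wrist_force: [0.5, 0.4, 0.1]
finger_gap: 0.0
grip_force: 0.0
```

```bash
python3 -m pendant '[[-1,-0.017,-0.051,0,0],[-1,-0.017,-0.051,0,0],[-1,-0.017,-0.051,0,0],[-1,-0.017,-0.051,0,0],[-1,-0.017,-0.051,0,0],[-1,-0.017,-0.051,0,0],[-1,-0.014,-0.051,0,0],[-1,0,0,0,0]]'
```

```text
clock: 3.4
tcp_pos: [0.4759, -0.056, 0.248]
orientation: [0.0, -0.049, 0.999, -0.0]
wrist_force: [0.4, -0.1, -0.1]
finger_gap: -0.0002
grip_force: 0.0
```

```bash
python3 -m pendant '[[-1,0,0,0.05,0],[-1,0,0,0.05,0],[-1,0,0,0.04,0],[-1,0,0,0.03,0],[-1,0,0,0.02,0],[-1,0,0,0,0]]'; python3 - <<'E'
from h import *
snap("side","s1.png"); a=cv2.imread("pics/s1.png")[180:360,180:420]; cv2.imwrite("pics/s1c.png",cv2.resize(a,None,fx=3.3,fy=3.3,interpolation=cv2.INTER_CUBIC))
E
```

```text
clock: 4.15
tcp_pos: [0.4729, -0.0515, 0.0571]
orientation: [-0.002, -0.053, 0.999, 0.001]
wrist_force: [0.7, -0.3, -0.5]
finger_gap: -0.0003
grip_force: 0.0
```

View pics/s1c.png

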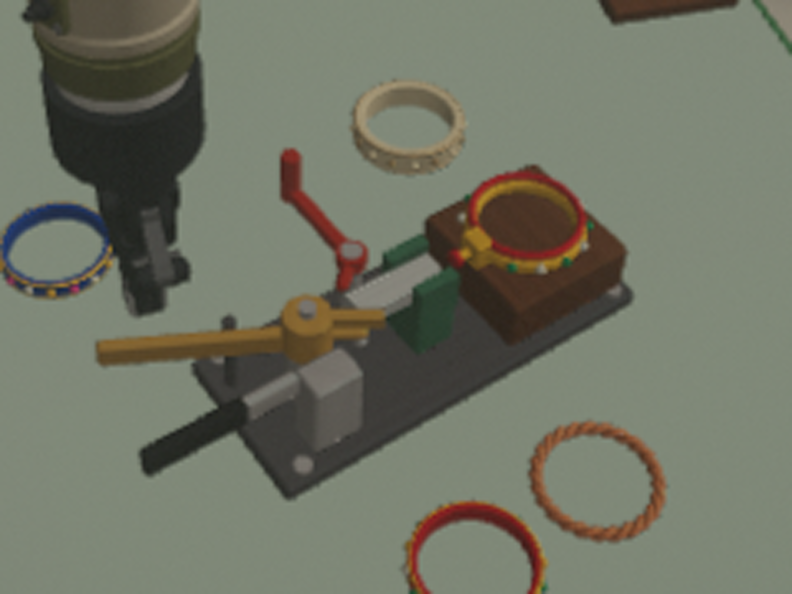

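The fingers stand free behind the lever, at about (140,290), with blue bangle and post clear. Next I approach the lever with a small shift toward the pivot.

```bash
python3 -m pendant '[[-1,-0.008,-0.008,0,0],[-1,0,-0.006,0,0],[-1,0,0,0,0]]';python3 -m pendant '[[-1,0,-0.003,0,0],[-1,0,-0.003,0,0],[-1,0,0,0,0]]'
```

```text
clock: 4.58
tcp_pos: [0.4848, -0.0667, 0.0589]
orientation: [0.001, -0.052, 0.999, -0.0]
wrist_force: [0.4, -0.3, 0.0]
finger_gap: 0.0005
grip_force: 0.0
clock: 4.95
tcp_pos: [0.4846, -0.0721, 0.0583]
orientation: [0.0, -0.052, 0.999, 0.0]
wrist_force: [-0.1, -0.7, 0.2]
finger_gap: -0.0001
grip_force: 0.0
```

```bash
python3 -m pendant '[[-1,0,-0.002,0,0],[-1,0,0,0,0]]'; python3 -m pendant '[[-1,0,-0.002,0,0],[-1,0,0,0,0]]'; python3 -m pendant '[[-1,0,-0.002,0,0],[-1,0,0,0,0]]'
```

```text
clock: 5.2
tcp_pos: [0.4849, -0.074, 0.0583]
orientation: [0.0, -0.052, 0.999, 0.0]
wrist_force: [-0.4, 0.9, 1.0]
finger_gap: -0.0002
grip_force: 0.0
clock: 5.45
tcp_pos: [0.4852, -0.076, 0.0583]
orientation: [0.0, -0.052, 0.999, 0.0]
wrist_force: [-0.7, 0.5, -0.2]
finger_gap: 0.0003
grip_force: 0.0
clock: 5.7
tcp_pos: [0.4852, -0.0776, 0.0582]
orientation: [-0.0, -0.052, 0.999, 0.0]
wrist_force: [0.0, 2.4, 0.8]
finger_gap: 0.0003
grip_force: 1.0
```

Contact shows at y ≈ -0.0775. I go on in small steps and watch the force.

```bash
for i in 1; do python3 -m pendant '[[-1,0,-0.002,0,0],[-1,0,0,0,0]]'; python3 -m pendant '[[-1,0,-0.002,0,0],[-1,0,0,0,0]]'; python3 -m pendant '[[-1,0,-0.002,0,0],[-1,0,0,0,0]]'; done | grep -E "tcp|wrist"
```

```text
tcp_pos: [0.4851, -0.0781, 0.0582]
wrist_force: [0.6, 7.8, 2.2]
tcp_pos: [0.4851, -0.0786, 0.0582]
wrist_force: [0.1, 12.6, 3.4]
tcp_pos: [0.4849, -0.0802, 0.0581]
wrist_force: [-1.7, 14.7, 5.2]
```

```bash
python3 -m pendant '[[-1,0,-0.002,0,0],[-1,0,0,0,0]]' | grep -E "tcp|wrist"; python3 -m pendant '[[-1,0,-0.002,0,0],[-1,0,0,0,0]]'| grep -E "tcp|wrist"
```

```text
tcp_pos: [0.4845, -0.0822, 0.058]
wrist_force: [-1.9, 13.7, 5.9]
tcp_pos: [0.4843, -0.0842, 0.0579]
wrist_force: [-2.4, 13.7, 6.3]
```

```bash
g(){ grep -E "tcp|wrist"; }; python3 -m pendant '[[-1,0,-0.002,0,0],[-1,0,0,0,0]]'|g; python3 -m pendant '[[-1,0,-0.002,0,0],[-1,0,0,0,0]]'|g;  python3 -m pendant '[[-1,0,-0.002,0,0],[-1,0,0,0,0]]'|g
```

```text
tcp_pos: [0.4841, -0.0863, 0.0578]
wrist_force: [-4.0, 13.5, 6.8]
tcp_pos: [0.484, -0.0884, 0.0578]
wrist_force: [-5.3, 12.1, 7.7]
tcp_pos: [0.4841, -0.0905, 0.0577]
wrist_force: [-5.5, 11.2, 7.3]
```

```bash
g(){ grep -E "tcp|wrist"; }; python3 -m pendant '[[-1,0,-0.002,0,0],[-1,0,0,0,0]]'|g; python3 -m pendant '[[-1,0,-0.002,0,0],[-1,0,0,0,0]]'|g;  python3 -m pendant '[[-1,0,-0.002,0,0],[-1,0,0,0,0]]'|g
```

```text
tcp_pos: [0.4842, -0.0926, 0.0576]
wrist_force: [-5.4, 12.0, 5.4]
tcp_pos: [0.4843, -0.0946, 0.0576]
wrist_force: [-4.6, 11.6, 6.1]
tcp_pos: [0.4845, -0.0967, 0.0576]
wrist_force: [-5.9, 10.1, 6.2]
```

```bash
g(){ grep -E "tcp|wrist"; }; python3 -m pendant '[[-1,0,-0.0015,0,0],[-1,0,0,0,0]]'|g; python3 -m pendant '[[-1,0,-0.0015,0,0],[-1,0,0,0,0]]'|g;  python3 -m pendant '[[-1,0,-0.0015,0,0],[-1,0,0,0,0]]'|g
```

```text
tcp_pos: [0.4846, -0.098, 0.0575]
wrist_force: [-5.4, 11.9, 6.0]
tcp_pos: [0.4847, -0.0994, 0.0575]
wrist_force: [-5.4, 11.6, 4.9]
tcp_pos: [0.485, -0.1012, 0.0575]
wrist_force: [-5.6, 9.9, 4.0]
```

```bash
g(){ grep -E "tcp|wrist"; }; python3 -m pendant '[[-1,0,-0.0015,0,0],[-1,0,0,0,0]]'|g; python3 -m pendant '[[-1,0,-0.0015,0,0],[-1,0,0,0,0]]'|g
```

```text
tcp_pos: [0.4854, -0.1032, 0.0575]
wrist_force: [-5.4, 6.4, 3.4]
tcp_pos: [0.4859, -0.1053, 0.0575]
wrist_force: [-3.7, 6.4, 2.0]
```

```bash
g(){ grep -E "tcp|wrist"; }; python3 -m pendant '[[-1,0,-0.001,0,0],[-1,0,0,0,0]]'|g; python3 -m pendant '[[-1,0,-0.001,0,0],[-1,0,0,0,0]]'|g
```

```text
tcp_pos: [0.4862, -0.1068, 0.0575]
wrist_force: [-4.0, 4.0, 1.9]
tcp_pos: [0.4868, -0.1084, 0.0577]
wrist_force: [-4.0, 2.7, 0.4]
```

```bash
g(){ grep -E "tcp|wrist"; }; python3 -m pendant '[[-1,0,-0.001,0,0],[-1,0,0,0,0]]'|g
```

```text
tcp_pos: [0.4891, -0.1107, 0.0583]
wrist_force: [-1.3, 1.2, 0.5]
```

```bash
g(){ grep -E "tcp|wrist"; }; python3 -m pendant '[[-1,0,-0.001,0,0],[-1,0,0,0,0]]'|g; python3 - <<'E'
from h import *
snap("side","s2.png"); a=cv2.imread("pics/s2.png")[180:360,180:420]; cv2.imwrite("pics/s2c.png",cv2.resize(a,None,fx=3.3,fy=3.3,interpolation=cv2.INTER_CUBIC))
E
```

```text
tcp_pos: [0.4899, -0.1119, 0.0588]
wrist_force: [0.4, 0.4, 0.6]
```

View pics/s2c.png

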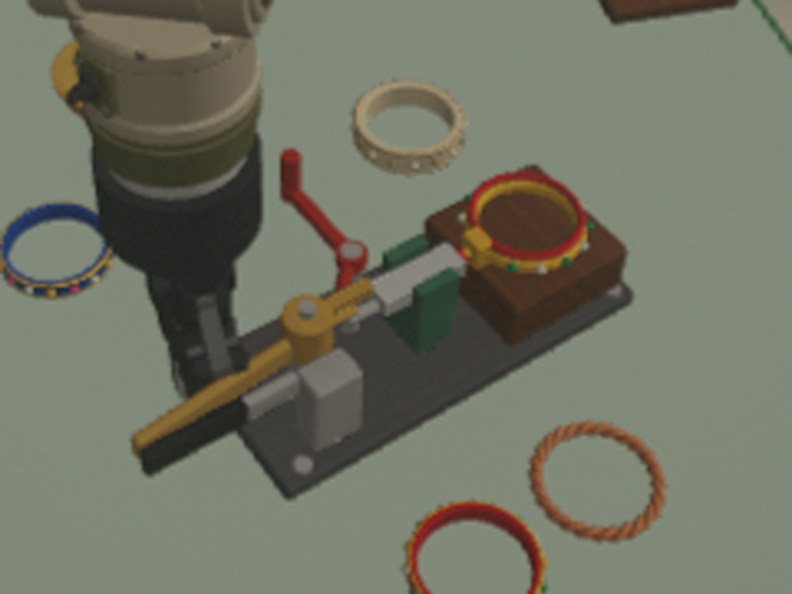

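The lever lies near the fixed handle and the slide reaches the stud, with the finger force at about 0. I back off, lift and check that it stays.

```bash
python3 -m pendant '[[-1,0.002,0.008,0,0],[-1,0.002,0.02,0,0],[-1,0.002,0.03,0,0],[-1,0,0.01,-0.04,0],[-1,0,0.03,-0.05,0],[-1,0,0,0,0]]'; python3 - <<'E'
from h import *
snap("side","s3.png"); snap("top","t3.png")
a=cv2.resize(cv2.imread("pics/s3.png")[220:330,200:360],None,fx=2.7,fy=2.7,interpolation=cv2.INTER_CUBIC)
b=cv2.resize(cv2.imread("pics/t3.png")[170:280,290:370],None,fx=2.7,fy=2.7,interpolation=cv2.INTER_CUBIC)
cv2.imwrite("pics/c3.png",np.hstack([a,b]))
E
```

```text
clock: 11.5
tcp_pos: [0.4743, -0.0122, 0.152]
orientation: [0.003, -0.054, 0.999, -0.001]
wrist_force: [-0.1, -0.1, 0.1]
finger_gap: -0.0001
grip_force: 0.0
```

View pics/c3.png

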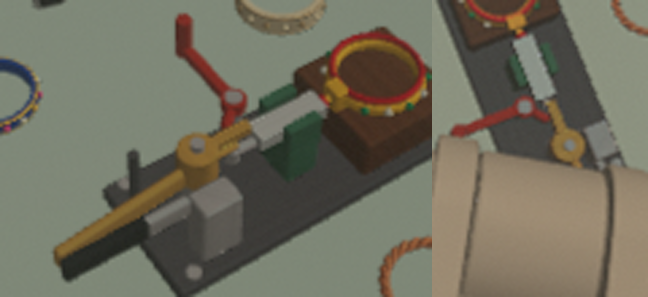

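The press stays locked with the hand off: lever end at (60,258), slide against the stud. Next I go to the red peg with the fingers shut.

```bash
python3 -m pendant '[[-1,0,0,0,0.171],[-1,0,0,0,0.171],[-1,0,0,0,0.171],[-1,0,0,0,0.171],[-1,0,0,0,0.171],[-1,0,0,0,0.171],[-1,0,0,0,0]]'; python3 -m pendant '[[-1,-0.0175,0.034,0,0],[-1,-0.0175,0.034,0,0],[-1,-0.0175,0.034,0,0],[-1,0,0,0,0]]'
```

```text
clock: 12.48
tcp_pos: [0.4714, -0.0143, 0.1466]
orientation: [-0.002, 0.444, 0.896, -0.0]
wrist_force: [-1.0, 0.2, -0.6]
finger_gap: 0.0
grip_force: 0.0
clock: 12.98
tcp_pos: [0.5873, 0.0056, 0.1467]
orientation: [-0.0, 0.443, 0.896, -0.0]
wrist_force: [-1.0, -0.3, -0.3]
finger_gap: 0.0001
grip_force: 0.0
```

```bash
python3 -m pendant '[[-1,0,0,0.03,0],[-1,0,0,0.026,0],[-1,0,0,0,0]]'; python3 - <<'E'
from h import *
snap("side","s4.png")
a=cv2.resize(cv2.imread("pics/s4.png")[180:330,200:360],None,fx=3,fy=3,interpolation=cv2.INTER_CUBIC)
cv2.imwrite("pics/c4.png",a)
E
```

```text
clock: 13.35
tcp_pos: [0.5823, 0.0056, 0.0896]
orientation: [-0.003, 0.444, 0.896, -0.001]
wrist_force: [0.1, 1.6, 1.2]
finger_gap: 0.0001
grip_force: 0.0
```

View pics/c4.png

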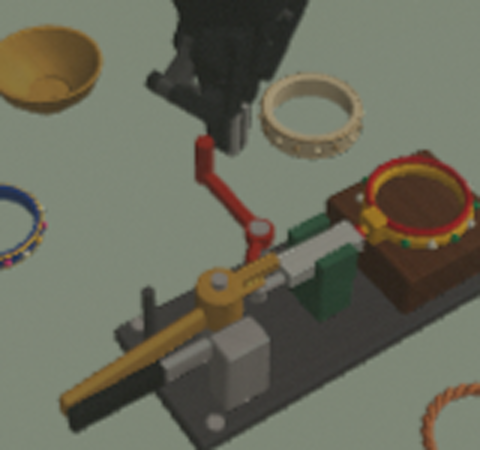

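The fingers are on the +x side of the peg, tips at (232,152), peg at (205,145). I pull in steps.

```bash
g(){ grep -E "tcp|wrist"; }; python3 -m pendant '[[-1,0,-0.004,0,0],[-1,0,-0.004,0,0],[-1,0,0,0,0]]'|g; python3 -m pendant '[[-1,0,-0.003,0,0],[-1,0,-0.003,0,0],[-1,0,0,0,0]]'|g;  python3 -m pendant '[[-1,0,-0.003,0,0],[-1,0,-0.003,0,0],[-1,0,0,0,0]]'|g
```

```text
tcp_pos: [0.5793, 0.0003, 0.0932]
wrist_force: [-0.2, -0.3, 0.2]
tcp_pos: [0.5745, -0.0029, 0.0925]
wrist_force: [0.8, 2.5, 0.5]
tcp_pos: [0.5693, -0.0068, 0.0922]
wrist_force: [0.3, 1.7, 0.7]
```

```bash
g(){ grep -E "tcp|wrist"; }; python3 -m pendant '[[-1,0,-0.003,0,0],[-1,0,-0.003,0,0],[-1,0,0,0,0]]'|g; python3 - <<'E'
from h import *
snap("side","s5.png")
a,b=[cv2.imread(f"pics/{n}.png")[180:330,200:360] for n in("s4","s5")]
cv2.imwrite("pics/c5.png",cv2.resize(b,None,fx=3,fy=3,interpolation=cv2.INTER_CUBIC))
# lever open or locked? compare strip around open lever (side 205-250, 280-295) with picture of open state
o=cv2.imread("pics/side0.png").astype(int);l=cv2.imread("pics/s3.png").astype(int);n=cv2.imread("pics/s5.png").astype(int)
w=np.s_[275:325,205:262]; print("diff to open",abs(n-o)[w].mean(),"diff to locked",abs(n-l)[w].mean())
E
```

```text
tcp_pos: [0.5646, -0.0104, 0.0922]
wrist_force: [1.1, 2.2, -0.7]
diff to open 4.287368421052632 diff to locked 11.214736842105264
```

```bash
python3 -m pendant '[[-1,0,0.01,0,0],[-1,0,0.012,0,0],[-1,0,0.012,0,0],[-1,0,0,-0.05,0],[-1,0,0.03,-0.05,0],[-1,-0.03,0.04,0,0],[-1,0,0,0,0]]'; python3 - <<'E'
from h import *
snap("side","s6.png"); snap("top","t6.png")
a=cv2.resize(cv2.imread("pics/s6.png")[210:330,200:370],None,fx=2.7,fy=2.7,interpolation=cv2.INTER_CUBIC)
b=cv2.resize(cv2.imread("pics/t6.png")[150:270,280:390],None,fx=2.7,fy=2.7,interpolation=cv2.INTER_CUBIC)
cv2.imwrite("pics/c6.png",np.hstack([a,b]))
E
```

```text
clock: 15.82
tcp_pos: [0.669, 0.0292, 0.1911]
orientation: [0.001, 0.444, 0.896, 0.0]
wrist_force: [-0.7, -0.4, 0.4]
finger_gap: -0.0
grip_force: 0.0
```

View pics/c6.png

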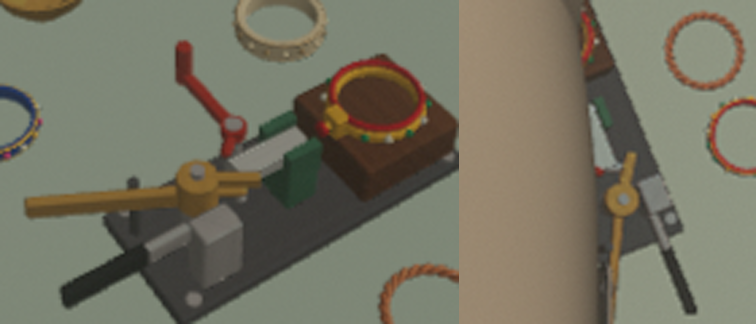

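The press is open (lever end at (30,207)), the slide is back and the release is at rest. I check that the stud moved in.

```bash
python3 - <<'E'
from h import *
a=[cv2.resize(cv2.imread(f"pics/{n}.png")[245:272,305:340],None,fx=11,fy=11,interpolation=cv2.INTER_CUBIC) for n in("side0","s6")]
cv2.imwrite("pics/c7.png",np.hstack(a))
for n in("side0","s6"):
    i=cv2.imread(f"pics/{n}.png")[250:268,312:324].astype(int); m=(i[:,:,2]>90)&(i[:,:,1]<60)
    y,x=np.nonzero(m); print(n,m.sum(),x.mean()+312,y.mean()+250)
p=tri(S_(457,257),T_(357,201))[0]; print("3 mm in px:",proj("side",p+.003*np.array([.943,.333,0]))-proj("side",p))
E
```

```text
side0 8 318.125 257.0
s6 11 319.45454545454544 257.09090909090907
3 mm in px: [ 1.31786128 -0.66732646]
```

View pics/c7.png

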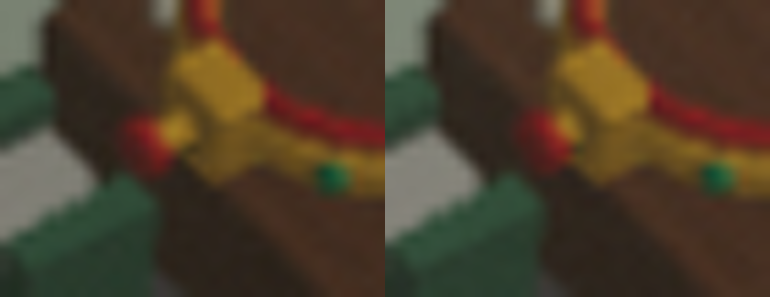

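The red head moved from (145,145) to (160,140) within its crop. That is about 1.3 px, or 3 mm, as expected for a stud driven home.

```bash
python3 -c "
from workcell import env; print(env.hand_in())"
```

```text
the job is handed in; nothing more can be done
None
```

The press snapped over centre and stayed locked with the hand off. It drove the stud in about 3 mm by the camera and sprang open when I pulled the release, which is back at rest. The highest force I read was about 16 N; the job was handed in at about 16 s.

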